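# Hang the tube basket on the spring balance

### The job

Weigh the wire basket of tubes: lift it by its bail handle, which lies folded to one side, and hang it by the bail's grip bar in the dip of the spring balance's long hook. Let the weight down onto the hook slowly, so that the hook sinks smoothly with the load and neither drops, bounces nor is pushed to the bottom of its travel; then let go and leave the basket hanging still and level, clear of the bench. Leave the other things on the bench where they stand.

Things in the scene. Friction and masses are not known exactly. Their poses are not given: they have to be found in the camera images.
- basket: Loose open wire basket of plain steel, 110 (its x) x 120 (its y) x 60 mm high, packed with capped white tubes that stand 65 mm above its underside. Origin: centre of its underside, z up. With the bail it weighs 0.20 to 0.62 kg; it differs each time and is not told. The bail's hinge line runs along the basket's y, through its middle, 50 mm above its underside.
- bail (a joint): Angle (rad) of the basket's bail, a stiff steel-wire hoop hinged at both y sides of the basket that stays where it is left: 0 = standing straight up, positive = folded over towards the basket's -x side (at the start 0.4 to 0.75); limits -0.6 and 0.85. Turning it takes about 0.4 N at the grip bar.
- bail_bar (a point): Centre of the bail's straight grip bar: grey, round, 12 mm thick, 104 mm long, 95 mm from the hinge. Frame moves with the bail: y along the bar, z away from the hinge in the bail's plane, x across it. The bail's 6 mm wire legs stand 64 mm either side; 74 mm are free between bar and tube tops with the bail up. The bar's middle is for the hook: take it about 30 mm to one side.
- balance: Spring balance: a fixed grey base 130 x 150 x 20 mm with an upright aluminium column 34 mm square, 284 mm high with its cap, and a white scale plate behind it. Origin: underside of the base, on the column's axis; the hook reaches out along its -x.
- hook (a joint): How far the balance's hook and its carriage (grey, 56 x 56 x 40 mm, on the column) have sunk (m): 0 = unloaded, at the top; 0.085 = end stop. A soft damped spring (about 100 N/m) carries the load, so the basket sinks it by 19 to 61 mm.
- hook_seat (a point): Where the bar's centre rests in the hook's dip; sinks with it; 237 mm above the bench unloaded, 140 mm from the column's axis. x towards the column, y across the hook, z up. The hook, a 10 mm steel rod, runs level from the carriage along -x, has a V saddle 22 mm wide (y) at the seat and ends in an upturned tip 28 mm beyond it, top 22 mm above this point; the rod's underside is 20 mm below it.
- flask: Bystander: conical glass flask, 104 mm wide and 150 mm high; origin centre of its underside.
- bottle: Bystander: white bottle with a cap, 54 mm wide, 120 mm high, just beyond the basket; origin centre of its underside.
- tip_box: Bystander: blue pipette-tip box with a clear lid, 120 x 80 x 72 mm, beside the balance; origin centre of its underside.
- tube_rack: Bystander: flat white tube rack 90 x 160 x 28 mm; origin centre of its underside.
- beaker: Bystander: glass beaker, 76 mm wide, 100 mm high; origin centre of its underside.
- pipette: Bystander: white pipette lying on the bench, about 240 mm long, 26 mm thick; origin near its middle, on the bench.
- tray: Bystander: clear open plastic tray 130 x 170 x 40 mm; origin centre of its underside.

How it is judged:
At the end, for the whole second after the job is handed in: The middle of the bail's bar lies in the hook's dip (within 25 mm of the seat point), the hook carries the basket's weight (sunk more than 12 mm), and the basket hangs clear of the bench (more than 12 mm), level within 20 degrees and still (under 60 mm/s and 0.5 rad/s) (distance between bail_bar and hook_seat below 0.025 m and value of joint hook above 0.012 m and height (world z) of basket above 0.012 m and angle between basket's own z axis and vertical below 0.35 rad and linear speed of basket below 0.06 m/s and angular speed of basket below 0.5 rad/s); the robot touches nothing.
It fails at once if the hook drops, jerks down or bounces up (faster than 80 mm/s) (velocity of joint hook above 0.08 m/s or velocity of joint hook below -0.08 m/s).
It fails at once if the hook is pushed to the bottom of its travel (sunk more than 80 mm) (value of joint hook above 0.08 m).
It fails at once if another thing on the bench is shifted by more than 30 mm or knocked over (distance of any of flask, bottle, tip_box, tube_rack, beaker, pipette, tray from where it was at the start of the episode above 0.03 m or angle between any of flask, bottle, beaker's own z axis and vertical above 0.5 rad).
It also fails if it takes over 58 s, if anything falls off the work surface, if the arm or the gripper's body presses on something with over 40 N, if the wrist force passes 120 N, or if a joint passes its speed limit or range.

### The arm

A 7-joint arm with a two-finger parallel gripper is mounted at the origin on the work surface. World frame = base frame: x ahead of the robot, y to its left, z up, the work surface at z = 0. Lengths are in m, angles in rad, forces in N, time in s.
With the tool pointing down it reaches from about 0.4 to 0.85 m from the base axis. Payload 10.4 kg.
Tool frame: the origin (TCP) lies midway between the tips of the shut fingers; the grasp point (between the pads) lies 19 mm behind it; y points along the fingers, x is the direction in which the jaws open and shut, and the axes are right-handed (so a half turn about y gives the same grasp; the last joint's range is limited). The gripper opens to 87 mm and grips with 3 to 60 N. Pads are 19 mm wide; open, the fingers measure 117 mm over their backs; the gripper's body (75 mm by 190 mm) begins 51 mm behind the grasp point.
Start: joints at [1.313, 0.332, -0.065, 1.46, 0.022, 1.35, -0.088], TCP at [0.145, -0.608, 0.223] pointing down, gripper open.
Joint ranges: [-2.6, 2.6], [-0.5, 2.12], [-1.47, 1.34], [0.16, 2.42], [-1.27, 4.41], [0.06, 2.06], [-2.6, 2.6]. Speed limits (rad/s): [2.22, 2.22, 2.79, 2.79, 3.14, 3.14, 3.14].

### API

Orientations are given as a unit quaternion [x, y, z, w].
In Python, from bench import * gives the robot as it stands.
- The arm moves only by the tool jog_arm, never from a script. Its argument "commands" is a list of rows, each an object with "translation": the shift along the world's x, y, z in mm, a list of three; "twist": the turn about the world's z in rad. A call has 1 to 20 rows; each row shifts and turns the commanded pose from where the row before left it; what a row does not reach is not made up. A row lasts 1/10 s, in which the tool goes at most 50 mm and 8.59 degrees, less where a joint would pass 70% of its speed; a pose out of reach is approached as far as the arm can. A call is refused whole if a number of a shift passes 50 or a number of a turn 0.15, either way. A call with a gripper value outside its range is refused whole. "grip" is the closure, from 0 (fully open) to 1 (shut), set as the call begins (left out, the last holds). The fingers move at their own pace and stop on an object; "grip_force" is the grip in N (left out, the last holds). Time passes only in rows, so rows that do not move let the fingers close. It gives the time, the measured TCP pose, the force and the opening at its end, in the units of the state.
- read_state(): the state, without advancing time (a new reading comes with each control period).
- camera(name): name is "side" or "top"; returns a dict with "img" (480x640x3 uint8, red, green, blue), "fx", "fy", "cx", "cy" (pixels), "cam_to_world" (4x4, takes a point from camera to world coordinates). Camera axes: x right, y down, z forward; pixel columns grow to the right and rows downward; lengths in m; the calibration is good to about 2 mm. A picture is of the moment at which its call begins. There is no depth.
- close_job(): hands the job in, once; it reports no verdict.
The state is a dict: "time": time; "joint_positions": joint angles; "joint_vel": joint speeds; "joint_torque": joint torques, N m; "ee_pos": TCP position; "eef_rot": TCP orientation; "ft_force": force on the tool from outside, world axes, zero at the start; "torque": the same for the moment, N m; "width": finger opening in m.
Only numpy, scipy, OpenCV 4.12 (cv2) and the standard library are available. Lean on these libraries where they do the work, as an engineer would, in place of code of your own. Each camera call takes 0.05 s, during which the arm holds its last target.

## Working session

There is one attempt and no reset: what is moved stays moved. The work goes in short steps, Python scripts to look and compute and a tool call to move; the robot and the scene stay as the last step left them, time stands still between calls to the robot, and variables do not carry over. Pictures are saved under pics/ and viewed, and the job is handed in when it is done.

Besides the shell and the picture viewer there is one more tool, called after ">>>" as name(argument=value, ...) on one line, values as JSON. jog_arm: Moves the arm, as the interface text tells. Its arguments: {"type":"object","properties":{"commands":{"type":"array"},"grip":{"type":"number"},"grip_force":{"type":"number"}},"required":["commands"]}

```bash
mkdir -p pics; ls; python3 - <<'E'
from bench import *
import cv2
s=read_state();print(s)
for n in("side","top"):
    c=camera(n);cv2.imwrite(f"pics/{n}0.png",c["img"][:,:,::-1]);print(n,c["fx"],c["fy"],c["cx"],c["cy"],c["cam_to_world"])
E
```

```text
pics
{'time': 0.0, 'joint_positions': array([ 1.31339866,  0.33290222, -0.06469042,  1.46092928,  0.02161597,
        1.34987989, -0.08852709]), 'joint_vel': array([ 7.82591423e-04,  1.65590743e-04,  3.64370140e-04, -1.18954069e-03,
       -1.96704743e-04, -1.23422745e-03, -2.80421572e-05]), 'joint_torque': array([-7.89754267e-04, -6.23248959e+01,  2.43415742e-02, -3.89909899e+01,
       -6.13145018e-02,  3.95537610e-02,  8.95087055e-05]), 'ee_pos': array([ 0.14530043, -0.60748872,  0.22174071]), 'eef_rot': array([-0.5548322 ,  0.43840924, -0.43758447,  0.55540831]), 'ft_force': array([-0.44810944,  0.32743533, -0.52006743]), 'torque': array([ 0.01530397, -0.00791015,  0.00298469]), 'width': 0.08694361380666112}
side 587.0188366082895 587.0188366082895 314.124388080799 248.40973710955006 [[-0.74620525 -0.41458076  0.52086517 -0.24566281]
 [-0.66546803  0.48588473 -0.56662892  0.81028537]
 [-0.01816698 -0.76944059 -0.63845998  1.13061778]
 [ 0.          0.          0.          1.        ]]
top 515.5052699982236 515.5052699982236 329.653298833305 240.08516955864982 [[-0.00699273 -0.98034442  0.19716976  0.34197326]
 [-0.99994126  0.008488    0.0067396  -0.03894784]
 [-0.00828071 -0.19711105 -0.9803462   1.32208019]
 [ 0.          0.          0.          1.        ]]
```

View pics/side0.png

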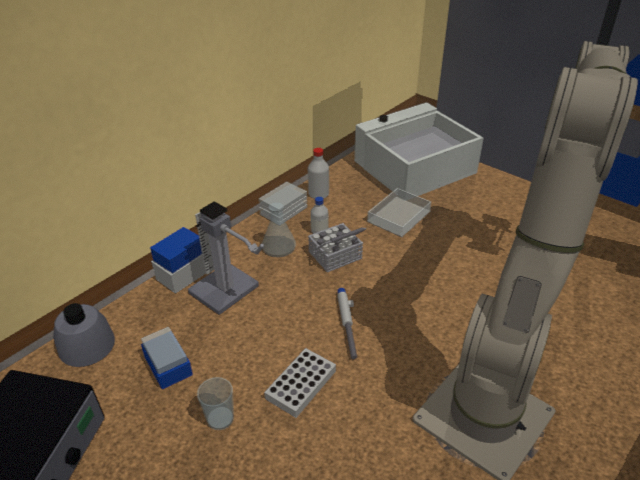

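View pics/top0.png

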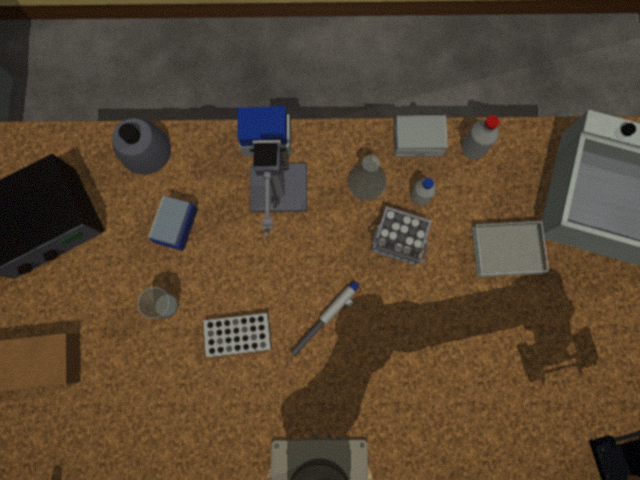

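The side view shows the basket near (335,247), the balance column near (215,250) and the hook tip near (258,247). In the top view the basket is near (403,235) and the hook runs from about (267,170) to (267,230). I'll zoom in on both.

```bash
cat > h.py <<'E'
from bench import *
import cv2, numpy as np
def proj(c,P):
    T=np.linalg.inv(c["cam_to_world"]);p=T[:3,:3]@np.asarray(P,float)+T[:3,3]
    return np.array([c["fx"]*p[0]/p[2]+c["cx"],c["fy"]*p[1]/p[2]+c["cy"]])
def ray(c,uv):
    T=np.array(c["cam_to_world"]);d=T[:3,:3]@np.array([(uv[0]-c["cx"])/c["fx"],(uv[1]-c["cy"])/c["fy"],1]);return T[:3,3],d
def atz(c,uv,z):
    o,d=ray(c,uv);return o+d*(z-o[2])/d[2]
def tri(c1,u1,c2,u2):
    o1,d1=ray(c1,u1);o2,d2=ray(c2,u2);d1/=np.linalg.norm(d1);d2/=np.linalg.norm(d2)
    A=np.stack([d1,-d2],1);t=np.linalg.lstsq(A,o2-o1,rcond=None)[0]
    a=o1+d1*t[0];b=o2+d2*t[1];return (a+b)/2,np.linalg.norm(a-b)
def crop(img,x0,y0,x1,y1,k,fn):
    im=cv2.resize(img[y0:y1,x0:x1,::-1],None,fx=k,fy=k,interpolation=cv2.INTER_CUBIC)
    for x in range((x0+9)//10*10,x1,10): cv2.putText(im,str(x),((x-x0)*k,8),0,.3,(0,255,255));cv2.line(im,((x-x0)*k,10),((x-x0)*k,14),(0,255,255))
    for y in range((y0+9)//10*10,y1,10): cv2.putText(im,str(y),(0,(y-y0)*k+4),0,.3,(0,255,255));cv2.line(im,(20,(y-y0)*k),(24,(y-y0)*k),(0,255,255))
    cv2.imwrite(fn,im)
E
python3 - <<'E'
from h import *
s=camera("side");t=camera("top")
import pickle;pickle.dump((s,t),open("c0.pkl","wb"))
crop(s["img"],295,205,375,280,8,"pics/s_bask.png")
crop(t["img"],360,190,445,270,8,"pics/t_bask.png")
crop(s["img"],180,195,280,310,5,"pics/s_bal.png")
crop(t["img"],240,130,320,245,5,"pics/t_bal.png")
E
```

```text
(no output)
```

View pics/s_bask.png

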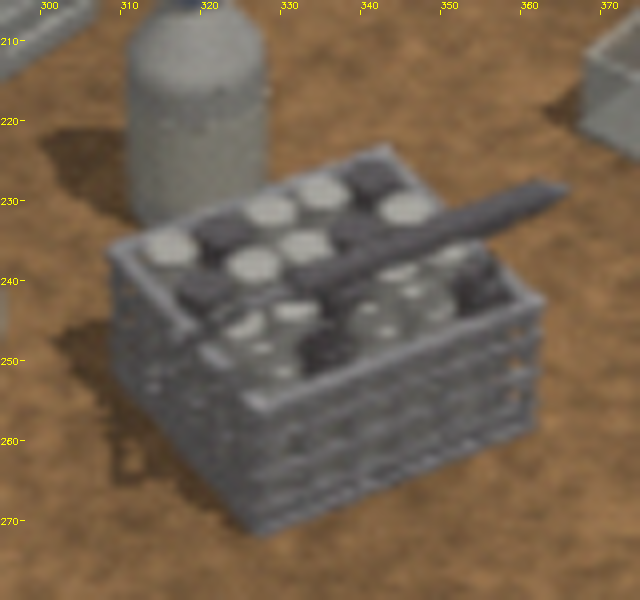

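View pics/t_bask.png

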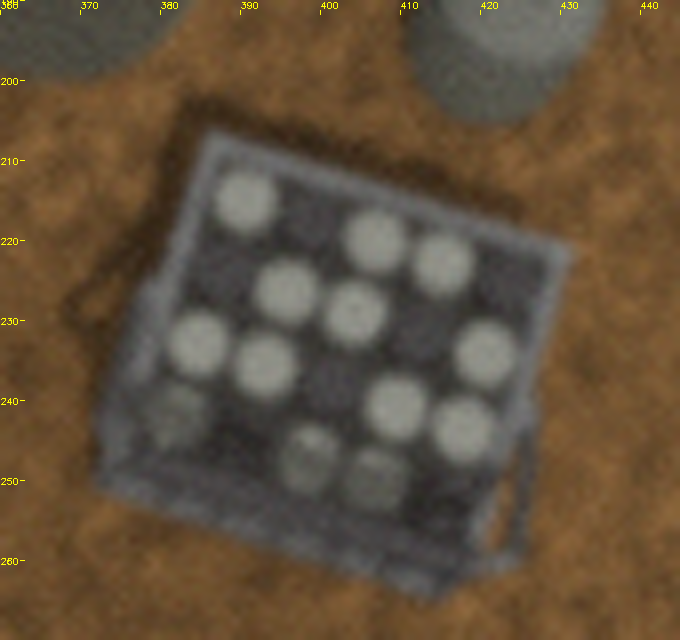

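View pics/s_bal.png

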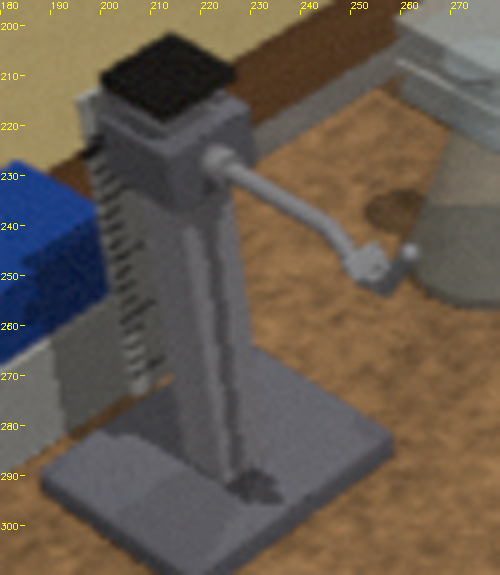

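View pics/t_bal.png

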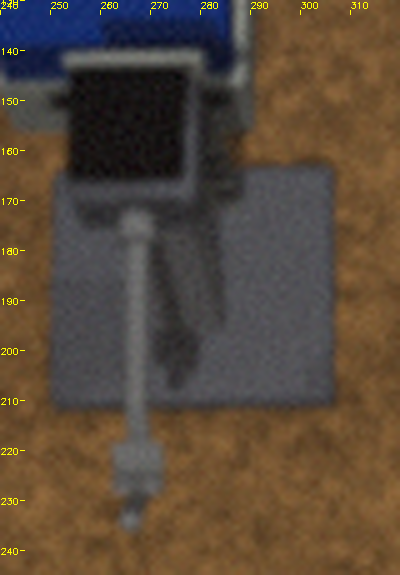

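The basket corners, rim and folded bail (toward the robot side) can be seen in both views. I'll fit a model to them.

```bash
cat > fit.py <<'E'
from h import *
import pickle
from scipy.optimize import least_squares
s,t=pickle.load(open("c0.pkl","rb"))
for uv,z in [((309,236),.06),((342,224),.06),((361,242),.06),((327,256),.06),((327,270.5),0),((360,258.5),0)]: print("side",uv,atz(s,uv,z).round(3))
for uv,z in [((386,208),.06),((430,221),.06),((414,264),.0),((373,250),.0)]: print("top",uv,atz(t,uv,z).round(3))
# balance
for uv,z in [((250,165),.02),((305,163),.02),((305,210),.02),((251,210),.02)]: print("base",atz(t,uv,z).round(3))
print("tip",tri(s,(261,245),t,(266,233)));print("saddle",tri(s,(252.5,248),t,(267,224)))
print("cap",[atz(t,u,.284).round(3) for u in((254,143),(276,143),(276,165.5),(254,165.5))])
obs=[(s,(309,236),(55,60,60)),(s,(342,224),(55,-60,60)),(s,(361,242),(-55,-60,60)),(s,(327,256),(-55,60,60)),(s,(327,270.5),(-55,60,0)),(s,(360,258.5),(-55,-60,0)),(t,(386,208),(55,60,60)),(t,(430,221),(55,-60,60))]
def B(p,q):
    c,n=np.cos(p[2]),np.sin(p[2]);q=np.array(q)/1e3;return [p[0]+c*q[0]-n*q[1],p[1]+n*q[0]+c*q[1],q[2]]
f=lambda p:np.concatenate([proj(c,B(p,q))-u for c,u,q in obs])
r=least_squares(f,[.4,-.2,-.2]);p=r.x;print(p,r.fun.reshape(-1,2).round(1))
for a in np.arange(.3,.9,.1):
    bx=[(-95*np.sin(a),y,50+95*np.cos(a)) for y in(52,-52)]
    print(round(a,2),[proj(s,B(p,b)).round(1) for b in bx],[proj(t,B(p,b)).round(1) for b in bx])
E
python3 fit.py
```

```text
side (309, 236) [ 0.677 -0.173  0.06 ]
side (342, 224) [ 0.64 -0.28  0.06]
side (361, 242) [ 0.544 -0.249  0.06 ]
side (327, 256) [ 0.578 -0.138  0.06 ]
side (327, 270.5) [ 0.582 -0.143  0.   ]
side (360, 258.5) [ 0.543 -0.246  0.   ]
top (386, 208) [ 0.677 -0.173  0.06 ]
top (430, 221) [ 0.643 -0.283  0.06 ]
top (414, 264) [ 0.543 -0.248  0.   ]
top (373, 250) [ 0.581 -0.143  0.   ]
base [0.809 0.18  0.02 ]
base [0.813 0.034 0.02 ]
base [0.684 0.034 0.02 ]
base [0.686 0.175 0.02 ]
tip (array([0.57371787, 0.10363079, 0.25327039]), np.float64(0.0006572905604695374))
saddle (array([0.60023317, 0.1060373 , 0.23072986]), np.float64(0.004595707254545269))
cap [array([0.764, 0.128, 0.284]), array([0.763, 0.081, 0.284]), array([0.713, 0.081, 0.284]), array([0.713, 0.127, 0.284])]
[ 0.61019903 -0.2104811  -0.3235443 ] [[-1.4 -0.3]
 [ 0.3 -1.1]
 [ 1.5  0.6]
 [-0.3  0.5]
 [-0.2  1.9]
 [ 1.8 -0.1]
 [-0.9 -1.6]
 [ 0.9 -0.3]]
0.3 [array([324.1, 227.8]), array([355.8, 216.2])] [array([381.4, 231.1]), array([424.1, 244.5])]
0.4 [array([325.7, 230.5]), array([357.5, 218.8])] [array([380.2, 234.9]), array([422.8, 248.4])]
0.5 [array([327.3, 233.3]), array([359.1, 221.5])] [array([378.9, 238.6]), array([421.5, 252.1])]
0.6 [array([328.8, 236.3]), array([360.7, 224.4])] [array([377.8, 242.2]), array([420.2, 255.7])]
0.7 [array([330.3, 239.4]), array([362.1, 227.4])] [array([376.6, 245.7]), array([418.9, 259.1])]
0.8 [array([331.6, 242.6]), array([363.4, 230.6])] [array([375.5, 248.9]), array([417.6, 262.4])]
0.9 [array([332.7, 245.9]), array([364.5, 233.7])] [array([374.5, 251.9]), array([416.4, 265.3])]
```

```bash
cat >> fit.py <<'E'
from scipy.spatial.transform import Rotation as R
st=read_state();M=R.from_quat(st["eef_rot"]).as_matrix();print(M.round(3), "jaw az",np.arctan2(M[1,0],M[0,0]))
# bail angle fit
ob=[(s,(331,239.2)),(s,(365.5,229))]
def g(a):
    a=a[0];o=[]
    P0=proj(s,B(p,(-95*np.sin(a),52,50+95*np.cos(a))));P1=proj(s,B(p,(-95*np.sin(a),-52,50+95*np.cos(a))))
    d=(P1-P0)/np.linalg.norm(P1-P0);n=np.array([-d[1],d[0]])
    return [n@(np.array(u)-P0) for _,u in ob]
q=least_squares(g,[.6]);a=q.x[0];print("a",a,q.fun)
for y in(0,30,-30):print(y,np.round(B(p,(-95*np.sin(a),y,50+95*np.cos(a))),4),"up",np.round(B(p,(0,y,145)),4))
# bystander sanity
for n,u,z in[("flask",(368,195),0),("bottle",(420,203),0),("pip",(340,305),0)]:print(n,atz(t,u,z).round(3))
for c,n,x0,y0,x1,y1 in((s,"s",295,205,375,280),(t,"t",360,190,445,270)):
    im=c["img"].copy();k=8
    im=cv2.resize(im[y0:y1,x0:x1,::-1],None,fx=k,fy=k,interpolation=cv2.INTER_CUBIC)
    L=lambda A,Bq,col:cv2.line(im,*[tuple(int(v) for v in ((proj(c,B(p,w))-(x0,y0)+.5)*k)) for w in(A,Bq)],col,1)
    for z in(0,60):
        Q=[(55,60,z),(55,-60,z),(-55,-60,z),(-55,60,z)]
        for i in range(4):L(Q[i],Q[(i+1)%4],(0,255,0))
    e=lambda y,r:(-r*np.sin(a),y,50+r*np.cos(a))
    L(e(52,95),e(-52,95),(0,0,255));L(e(64,0),e(64,95),(255,0,255));L(e(-64,0),e(-64,95),(255,0,255))
    cv2.imwrite(f"pics/fit_{n}.png",im)
E
python3 fit.py|tail -14
```

```text
0.6 [array([328.8, 236.3]), array([360.7, 224.4])] [array([377.8, 242.2]), array([420.2, 255.7])]
0.7 [array([330.3, 239.4]), array([362.1, 227.4])] [array([376.6, 245.7]), array([418.9, 259.1])]
0.8 [array([331.6, 242.6]), array([363.4, 230.6])] [array([375.5, 248.9]), array([417.6, 262.4])]
0.9 [array([332.7, 245.9]), array([364.5, 233.7])] [array([374.5, 251.9]), array([416.4, 265.3])]
[[ 0.233 -0.     0.973]
 [-0.973  0.001  0.233]
 [-0.001 -1.    -0.   ]] jaw az -1.3359469132014261
a 0.7396799829199644 [-1.30823826  1.34149148]
0 [ 0.5495 -0.1901  0.1202] up [ 0.6102 -0.2105  0.145 ]
30 [ 0.559  -0.1617  0.1202] up [ 0.6197 -0.182   0.145 ]
-30 [ 0.5399 -0.2186  0.1202] up [ 0.6007 -0.2389  0.145 ]
flask [ 0.729 -0.133  0.   ]
bottle [ 0.706 -0.27   0.   ]
pip [ 0.439 -0.055  0.   ]
```

```bash
python3 -c "
import cv2,numpy as np
a=cv2.imread('pics/fit_s.png');b=cv2.imread('pics/fit_t.png')
h=max(a.shape[0],b.shape[0]);f=lambda x:cv2.copyMakeBorder(x,0,h-x.shape[0],0,0,0)
cv2.imwrite('pics/fit.png',cv2.resize(np.hstack([f(a),f(b)]),None,fx=.6,fy=.6))"
```

```text
(no output)
```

View pics/fit.png

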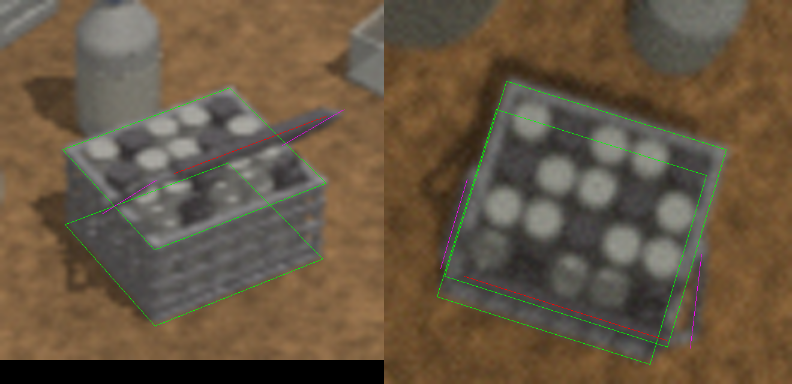

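The model agrees with both pictures. The basket is at (0.610, -0.210) with yaw about -0.32, the bail is at about 0.73 rad, and the bar is 120 mm high. I'll move above the +y side of the bar.

>>> jog_arm(commands=[{"translation": [28,30,2],"twist": 0.068},{"translation": [28,30,2],"twist": 0.068},{"translation": [28,30,2],"twist": 0.068},{"translation": [28,30,2],"twist": 0.068},{"translation": [28,30,2],"twist": 0.068},{"translation": [28,30,2],"twist": 0.068},{"translation": [28,30,2],"twist": 0.068},{"translation": [28,30,2],"twist": 0.068},{"translation": [28,30,0],"twist": 0.068},{"translation": [28,30,0],"twist": 0.068},{"translation": [28,30,0],"twist": 0.068},{"translation": [28,30,0],"twist": 0.068},{"translation": [28,30,0],"twist": 0.068},{"translation": [28,30,0],"twist": 0.068},{"translation": [22,26,0],"twist": 0.068},{"translation": [0,0,0],"twist": 0},{"translation": [0,0,0],"twist": 0}], grip=0)

```text
time: 1.9
ee_pos: [0.5596, -0.1612, 0.2382]
eef_rot: [-0.698, 0.111, -0.111, 0.698]
ft_force: [-0.8, -0.8, 0.0]
width: 0.0872
```

```bash
python3 - <<'E'
from h import *
s=camera("side");t=camera("top");print(read_state()["time"])
crop(s["img"],270,120,380,280,4,"pics/s1.png");crop(t["img"],340,170,450,280,6,"pics/t1.png")
E
```

```text
2.0
```

View pics/s1.png

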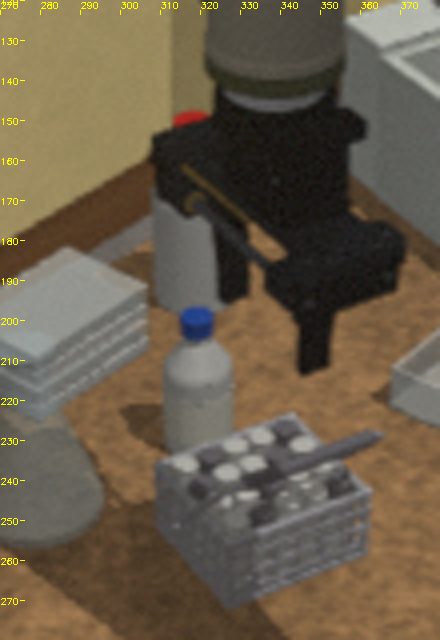

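View pics/t1.png

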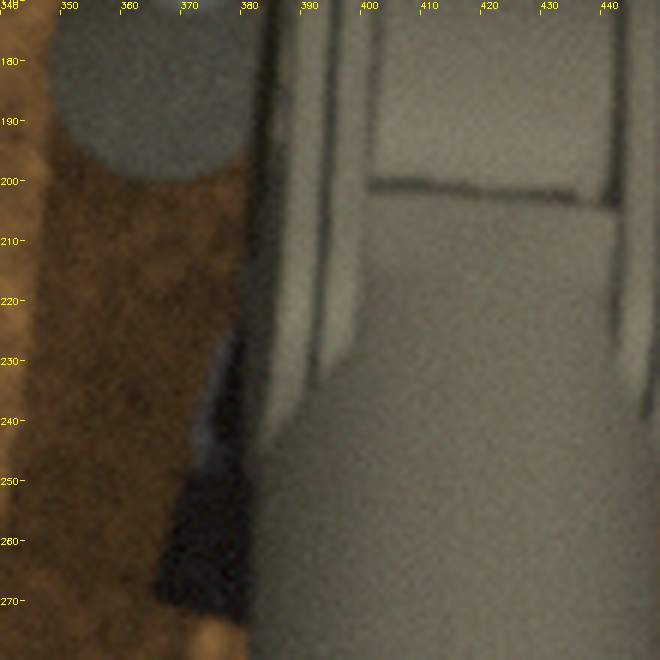

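The side view shows the fingers above the bar: one tip is near (315,211) and the bar spans (322,245) to (364,229). I'll go down and close lightly.

>>> jog_arm(commands=[{"translation": [0,0,-15]},{"translation": [0,0,-15]},{"translation": [0,0,-15]},{"translation": [0,0,-15]},{"translation": [0,0,-15]},{"translation": [0,0,-15]},{"translation": [0,0,-15]},{"translation": [0,0,-15]},{"translation": [0,0,-9]},{"translation": [0,0,-8]},{"translation": [0,0,0]}])

```text
invalid input at $.commands[0]: expected keys translation, twist
```

>>> jog_arm(commands=[{"translation": [0,0,0]},{"translation": [0,0,0]},{"translation": [0,0,0]},{"translation": [0,0,0]},{"translation": [0,0,0]},{"translation": [0,0,0]},{"translation": [0,0,0]},{"translation": [0,0,0]},{"translation": [0,0,0]},{"translation": [0,0,0]}], grip=1, grip_force=3)

```text
invalid input at $.commands[0]: expected keys translation, twist
```

```bash
python3 - <<'E'
from h import *
s=camera("side");t=camera("top");print(read_state())
crop(s["img"],280,160,380,280,5,"pics/s2.png")
E
```

```text
{'time': 2.1, 'joint_positions': array([ 0.6761341 ,  0.28047409, -0.57053581,  1.53086436,  0.15363126,
        1.37519033, -0.22497579]), 'joint_vel': array([ 0.00244615, -0.00133774, -0.00374241, -0.00170595, -0.00187776,
        0.00022976,  0.00124863]), 'joint_torque': array([-4.32702927e-01, -5.36408901e+01, -5.57288736e+00, -3.87473023e+01,
       -8.08001007e-02,  1.48340198e-02,  4.23972324e-04]), 'ee_pos': array([ 0.55883634, -0.16324737,  0.23860803]), 'eef_rot': array([ 0.69838043, -0.11211898,  0.11210471, -0.69794458]), 'ft_force': array([-0.54975983,  0.67098775,  0.30881083]), 'torque': array([-0.03043158, -0.05648138, -0.03338355]), 'width': 0.08666331263394396}
```

View pics/s2.png

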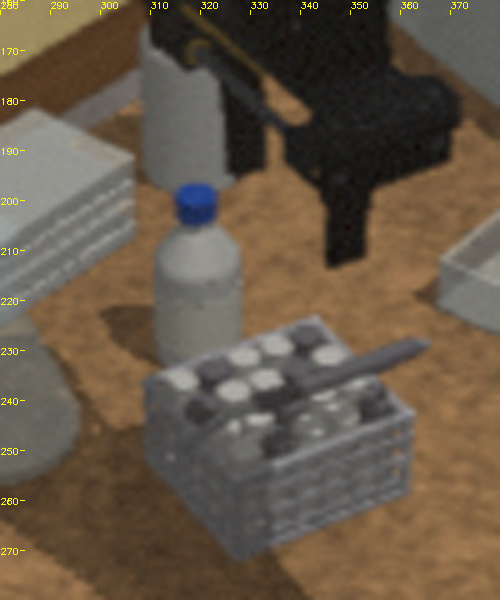

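Both keys are required in every row, so the arm has not moved and the fingers are still above the bar. I'll send the descent again.

>>> jog_arm(commands=[{"translation": [0,0,-15],"twist": 0},{"translation": [0,0,-15],"twist": 0},{"translation": [0,0,-15],"twist": 0},{"translation": [0,0,-15],"twist": 0},{"translation": [0,0,-15],"twist": 0},{"translation": [0,0,-15],"twist": 0},{"translation": [0,0,-15],"twist": 0},{"translation": [0,0,-15],"twist": 0},{"translation": [0,0,-9],"twist": 0},{"translation": [0,0,-8],"twist": 0},{"translation": [0,0,0],"twist": 0}])

```text
time: 3.2
ee_pos: [0.559, -0.1618, 0.1005]
eef_rot: [-0.698, 0.112, -0.111, 0.698]
ft_force: [-0.2, -0.6, -0.1]
width: 0.0867
```

>>> jog_arm(commands=[{"translation": [0,0,0],"twist": 0},{"translation": [0,0,0],"twist": 0},{"translation": [0,0,0],"twist": 0},{"translation": [0,0,0],"twist": 0},{"translation": [0,0,0],"twist": 0},{"translation": [0,0,0],"twist": 0},{"translation": [0,0,0],"twist": 0},{"translation": [0,0,0],"twist": 0}], grip=1, grip_force=3)

```text
time: 4.0
ee_pos: [0.5594, -0.1619, 0.1016]
eef_rot: [-0.698, 0.111, -0.111, 0.698]
ft_force: [0.1, -0.2, -0.2]
width: 0.0309
```

```bash
python3 - <<'E'
from h import *
s=camera("side");t=camera("top");print(read_state())
crop(s["img"],280,160,380,280,5,"pics/s3.png")
E
```

```text
{'time': 4.1, 'joint_positions': array([ 0.65523435,  0.39155895, -0.55125812,  1.69623563,  0.22421289,
        1.11716776, -0.27711162]), 'joint_vel': array([-0.00047383, -0.00075208,  0.00068062,  0.00194435,  0.00069215,
        0.00114889, -0.00056995]), 'joint_torque': array([ 2.47529955e-03, -5.77770281e+01, -7.07260251e+00, -3.50547051e+01,
       -6.02853089e-02,  1.62486808e-02, -4.66639847e-05]), 'ee_pos': array([ 0.55941681, -0.16184753,  0.10155301]), 'eef_rot': array([-0.69829002,  0.11122877, -0.11126187,  0.69831226]), 'ft_force': array([-1.09350202, -0.12567954,  0.10417238]), 'torque': array([-0.01827446, -0.07006385,  0.00988775]), 'width': 0.0230210848069346}
```

View pics/s3.png

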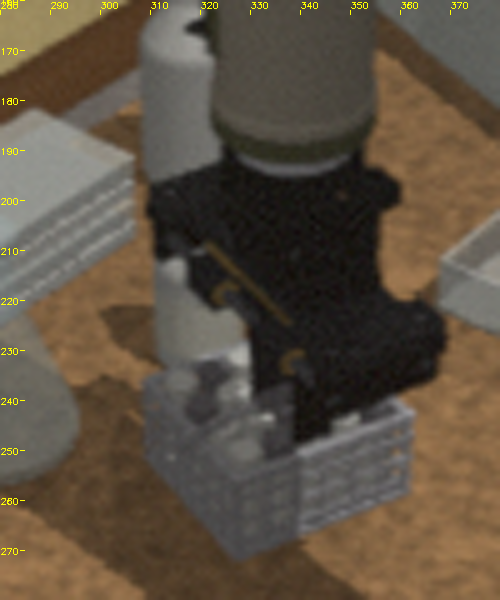

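The near finger covers the bar around (322,240) and the gap is still closing, so I'll wait a little longer.

>>> jog_arm(commands=[{"translation": [0,0,0],"twist": 0},{"translation": [0,0,0],"twist": 0},{"translation": [0,0,0],"twist": 0},{"translation": [0,0,0],"twist": 0},{"translation": [0,0,0],"twist": 0}])

```text
time: 4.6
ee_pos: [0.5594, -0.1618, 0.1016]
eef_rot: [-0.698, 0.111, -0.111, 0.698]
ft_force: [-0.5, 0.8, 1.4]
width: 0.0118
```

The opening reads 11.8 mm, so the 12 mm bar is held. I'll swing the bail upright with a light grip.

>>> jog_arm(commands=[{"translation": [6.4,-2.1,5.4],"twist": 0},{"translation": [6.6,-2.2,4.8],"twist": 0},{"translation": [7.1,-2.4,4.1],"twist": 0},{"translation": [7.4,-2.5,3.5],"twist": 0},{"translation": [8.2,-2.7,2.8],"twist": 0},{"translation": [8.3,-2.8,2.1],"twist": 0},{"translation": [8.1,-2.7,1.1],"twist": 0},{"translation": [8.1,-2.7,0.4],"twist": 0},{"translation": [0,0,0],"twist": 0},{"translation": [0,0,0],"twist": 0}])

```text
time: 5.6
ee_pos: [0.6199, -0.182, 0.1257]
eef_rot: [-0.698, 0.111, -0.111, 0.698]
ft_force: [-1.2, -1.5, 0.8]
width: 0.0119
```

```bash
python3 - <<'E'
from h import *
s=camera("side");t=camera("top");print(read_state()["width"],read_state()["ft_force"])
crop(s["img"],280,160,380,280,5,"pics/s4.png")
E
```

```text
0.011904651948613355 [ 0.26320377 -1.58027378 -1.15843386]
```

View pics/s4.png

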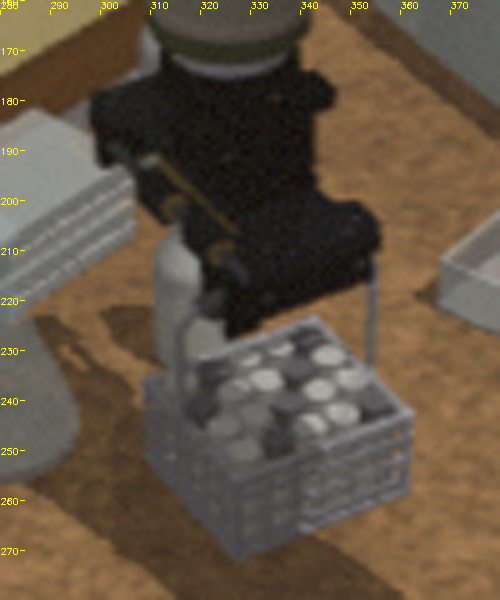

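The bail now stands upright, with its legs at (316,230) and (354,222), and the basket has not moved. I'll grip firmly and lift a little.

>>> jog_arm(commands=[{"translation": [0,0,0],"twist": 0},{"translation": [0,0,0],"twist": 0},{"translation": [0,0,0],"twist": 0},{"translation": [0,0,2],"twist": 0},{"translation": [0,0,3],"twist": 0},{"translation": [0,0,5],"twist": 0},{"translation": [0,0,5],"twist": 0},{"translation": [0,0,7],"twist": 0},{"translation": [0,0,10],"twist": 0},{"translation": [0,0,10],"twist": 0},{"translation": [0,0,8],"twist": 0},{"translation": [0,0,0],"twist": 0},{"translation": [0,0,0],"twist": 0}], grip=1, grip_force=60)

```text
time: 7.0
ee_pos: [0.6196, -0.182, 0.1759]
eef_rot: [0.698, -0.111, 0.111, -0.698]
ft_force: [-0.2, 0.2, -4.1]
width: 0.0103
```

```bash
python3 - <<'E'
from h import *
s=camera("side");t=camera("top");r=read_state();print(r["width"],r["ft_force"],r["torque"])
crop(s["img"],280,140,380,280,5,"pics/s5.png")
E
```

```text
0.010337506951706791 [ 0.3906939   0.37459556 -3.41226245] [ 0.05302301 -0.11370683 -0.00781162]
```

View pics/s5.png

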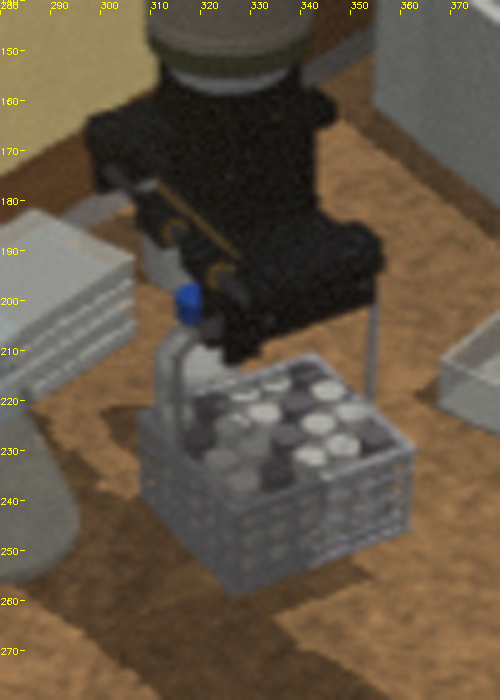

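The basket is off the bench and nearly level, and the force reading of about -3.8 N means roughly 0.38 kg. I'll raise it and back off, then cross over to the front of the hook tip.

>>> jog_arm(commands=[{"translation": [-4,0,6],"twist": 0},{"translation": [-8,0,10],"twist": 0},{"translation": [-12,0,14],"twist": 0},{"translation": [-15,0,15],"twist": 0},{"translation": [-15,0,15],"twist": 0},{"translation": [-15,0,14],"twist": 0},{"translation": [-12,4,8],"twist": 0},{"translation": [-6,10,2],"twist": 0.02},{"translation": [-3,15,0],"twist": 0.02},{"translation": [0,20,0],"twist": 0.02},{"translation": [0,20,0],"twist": 0.026},{"translation": [0,20,0],"twist": 0.026},{"translation": [0,20,0],"twist": 0.026},{"translation": [0,20,0],"twist": 0.026},{"translation": [0,20,0],"twist": 0.026},{"translation": [0,20,0],"twist": 0.026},{"translation": [0,20,0],"twist": 0.026},{"translation": [0,20,0],"twist": 0.026},{"translation": [0,20,0],"twist": 0.026},{"translation": [0,20,0],"twist": 0.022}])

```text
time: 9.1
ee_pos: [0.5296, 0.0687, 0.2598]
eef_rot: [-0.707, -0.001, 0.001, 0.707]
ft_force: [0.4, -0.4, -3.0]
width: 0.0102
```

>>> jog_arm(commands=[{"translation": [0,20,0],"twist": 0},{"translation": [0,18,0],"twist": 0},{"translation": [0,15,0],"twist": 0},{"translation": [0,10,0],"twist": 0},{"translation": [0,5,0],"twist": 0},{"translation": [0,0,0],"twist": 0},{"translation": [0,0,0],"twist": 0},{"translation": [0,0,0],"twist": 0},{"translation": [0,0,0],"twist": 0},{"translation": [0,0,0],"twist": 0}])

```text
time: 10.1
ee_pos: [0.5297, 0.1346, 0.2598]
eef_rot: [0.707, -0.0, 0.0, -0.707]
ft_force: [-0.2, -0.2, -3.5]
width: 0.0102
```

```bash
python3 - <<'E'
from h import *
s=camera("side");t=camera("top");r=read_state();print(r["width"],r["ft_force"],r["torque"],r["ee_pos"],r["eef_rot"])
crop(s["img"],190,150,350,300,5,"pics/s6.png")
crop(t["img"],220,130,360,270,4,"pics/t6.png")
E
```

```text
0.01004854406358533 [ 0.14179999  0.19317704 -3.4558531 ] [ 0.13532764 -0.09529772 -0.04535656] [0.52967153 0.1348339  0.25979698] [ 7.07115268e-01 -4.87361340e-05  1.62241084e-04 -7.07098274e-01]
```

View pics/s6.png

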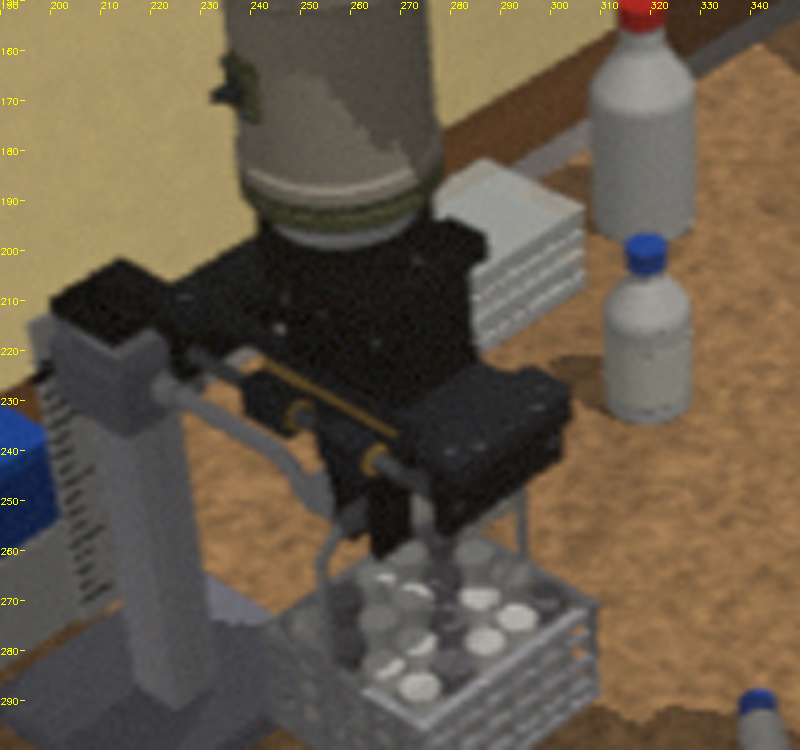

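View pics/t6.png

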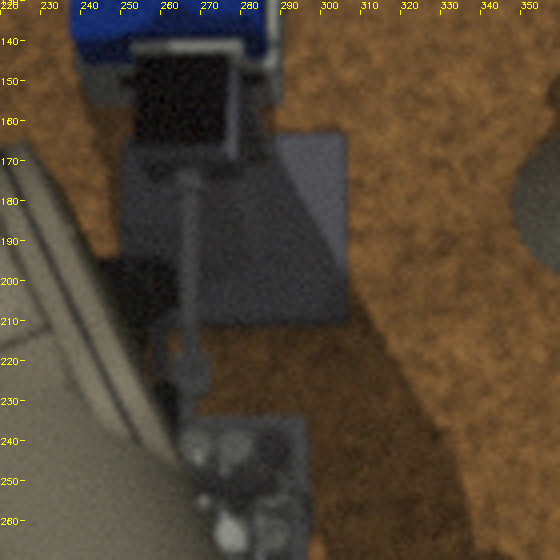

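The side view shows the basket hanging in front of the hook, with the rod at (220,225) to (255,250) and the tray corner at (308,270). In the top view its back edge is at row 234 and its right edge at column 296. I'll overlay the predicted pose to check.

```bash
cat > ov.py <<'E'
from h import *
def overlay(c,o,a,fn,box,k,seat=None,yaw=0,rx=0):
    x0,y0,x1,y1=box
    im=cv2.resize(c["img"][y0:y1,x0:x1,::-1],None,fx=k,fy=k,interpolation=cv2.INTER_CUBIC)
    from scipy.spatial.transform import Rotation as R
    Rm=R.from_euler("xz",[rx,yaw]).as_matrix()
    def W(q):
        # rotate about bar centre (145mm up)
        return np.array(o)+np.array([0,0,.145])+Rm@(np.array(q)/1e3-np.array([0,0,.145]))
    pt=lambda w:tuple(int(v) for v in ((proj(c,w)-(x0,y0)+.5)*k))
    L=lambda A,Bq,col:cv2.line(im,pt(W(A)),pt(W(Bq)),col,1)
    for z in(0,60):
        Q=[(55,60,z),(55,-60,z),(-55,-60,z),(-55,60,z)]
        for i in range(4):L(Q[i],Q[(i+1)%4],(0,255,0))
    e=lambda y,r:(-r*np.sin(a),y,50+r*np.cos(a))
    L(e(52,95),e(-52,95),(0,0,255));L(e(64,0),e(64,80),(255,0,255));L(e(-64,0),e(-64,80),(255,0,255))
    if seat is not None: cv2.circle(im,pt(np.array(seat)),3,(0,255,255),1)
    cv2.imwrite(fn,im)
E
python3 - <<'E'
from ov import *
s=camera("side");t=camera("top")
o=[.530,.105,.279-.145]
overlay(s,o,0,"pics/o_s.png",(190,190,330,320),5,(.600,.105,.237))
overlay(t,o,0,"pics/o_t.png",(220,150,340,300),4,(.600,.105,.237))
crop(s["img"],190,190,330,320,5,"pics/s6b.png")
print(atz(t,(296,234),.194))
E
```

```text
[0.58340325 0.04405034 0.194     ]
```

View pics/o_s.png

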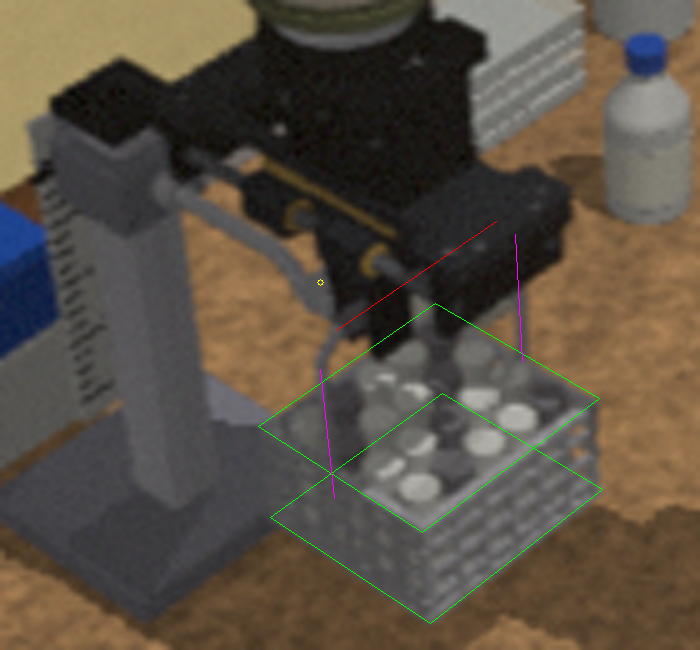

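View pics/o_t.png

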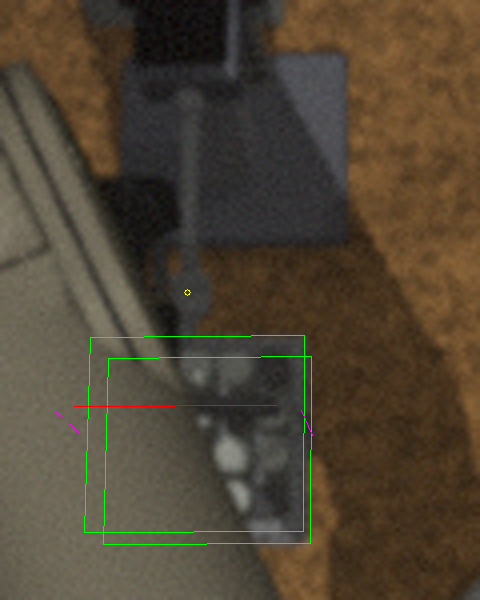

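View pics/s6b.png

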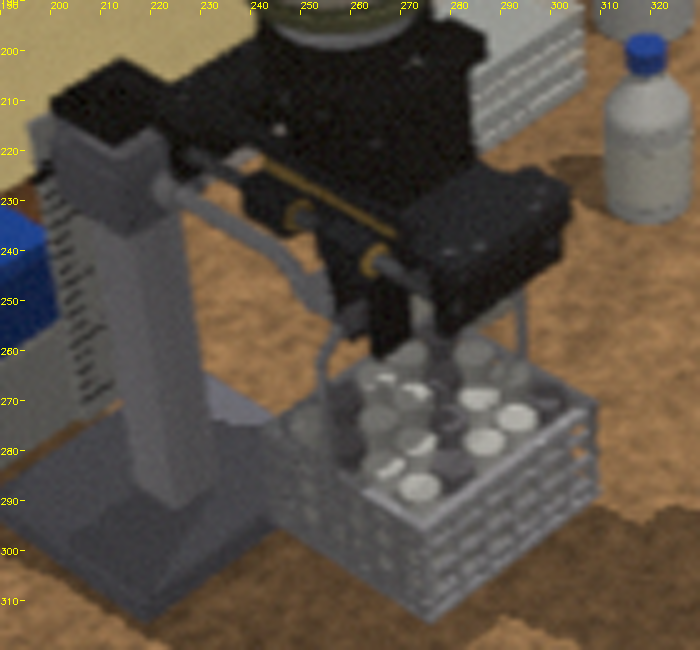

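```bash
python3 - <<'E'
from h import *
import pickle
s,t=pickle.load(open("c0.pkl","rb"))
for z in(.33,.36,.40):print(z,atz(t,(255,194.5),z).round(3))
for u in((223,226),(254,172)):pass
print("carriage front", [atz(t,(267,r),.25).round(3) for r in (168,171,175)])
print([ (h,atz(t,(267,224),h).round(3)) for h in(.227,.237)],proj(t,(.6,.105,.237)),proj(s,(.6,.105,.237)))
E
```

```text
0.33 [0.636 0.117 0.33 ]
0.36 [0.627 0.112 0.36 ]
0.4 [0.615 0.106 0.4  ]
carriage front [array([0.719, 0.104, 0.25 ]), array([0.713, 0.104, 0.25 ]), array([0.703, 0.104, 0.25 ])]
[(0.227, array([0.599, 0.105, 0.227])), (0.237, array([0.597, 0.104, 0.237]))] [266.45883472 222.59423541] [253.59411025 246.0389675 ]
```

The overlay agrees to about 2 mm. At the seat the gripper body's far end will be about 13 mm clear of the carriage. I'll move over the seat.

>>> jog_arm(commands=[{"translation": [3,0,0],"twist": 0},{"translation": [6,0,0],"twist": 0},{"translation": [8,0,0],"twist": 0},{"translation": [8,0,0],"twist": 0},{"translation": [8,0,0],"twist": 0},{"translation": [8,0,0],"twist": 0},{"translation": [8,0,0],"twist": 0},{"translation": [8,0,0],"twist": 0},{"translation": [6,0,0],"twist": 0},{"translation": [4,0,0],"twist": 0},{"translation": [1,0,0],"twist": 0},{"translation": [0,0,0],"twist": 0},{"translation": [0,0,0],"twist": 0},{"translation": [0,0,0],"twist": 0}])

```text
time: 11.7
ee_pos: [0.5974, 0.135, 0.2599]
eef_rot: [0.707, 0.0, 0.0, -0.707]
ft_force: [-0.2, 1.0, -4.6]
width: 0.0102
```

```bash
python3 - <<'E'
from ov import *
s=camera("side");t=camera("top");r=read_state();print(r["width"],r["ft_force"],r["torque"],r["ee_pos"])
o=[.598,.105,.279-.145]
overlay(s,o,0,"pics/o_s2.png",(190,180,330,320),4,(.599,.105,.237))
crop(s["img"],190,180,330,320,4,"pics/s7.png")
overlay(t,o,0,"pics/o_t2.png",(220,130,340,280),4,(.599,.105,.237))
E
python3 -c "
import cv2,numpy as np
cv2.imwrite('pics/p7.png',cv2.resize(np.hstack([cv2.imread('pics/s7.png'),cv2.imread('pics/o_s2.png')]),None,fx=.71,fy=.71))"
```

```text
0.010534467369355779 [-0.62981266  0.20231056 -4.01601532] [ 0.09279364 -0.10465119  0.02732841] [0.59749348 0.13500072 0.25987837]
```

View pics/p7.png

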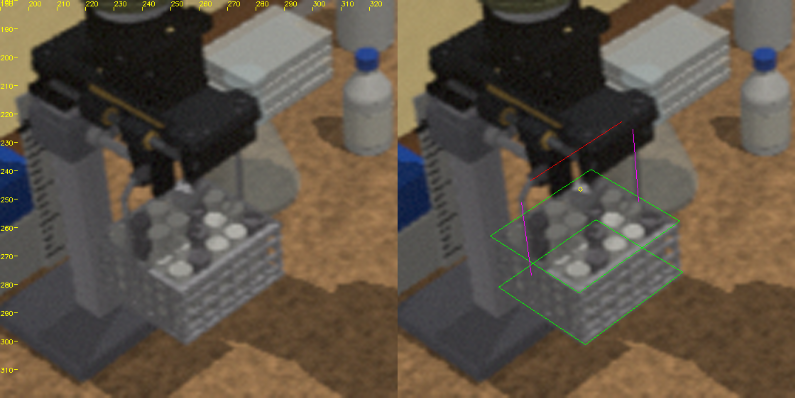

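View pics/o_t2.png

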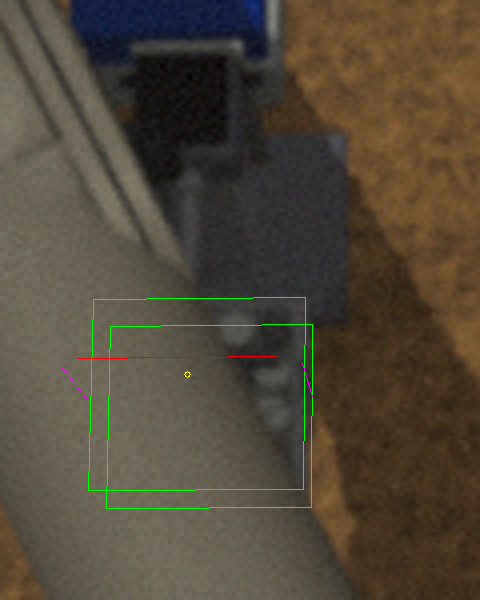

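The bar is above the seat and the hook passes through the bail, with its tip visible at (253,246). Next I'll lower to just above contact.

>>> jog_arm(commands=[{"translation": [0,0,-2],"twist": 0},{"translation": [0,0,-4],"twist": 0},{"translation": [0,0,-4],"twist": 0},{"translation": [0,0,-4],"twist": 0},{"translation": [0,0,-4],"twist": 0},{"translation": [0,0,-4],"twist": 0},{"translation": [0,0,-4],"twist": 0},{"translation": [0,0,-4],"twist": 0},{"translation": [0,0,-3],"twist": 0},{"translation": [0,0,-2],"twist": 0},{"translation": [0,0,0],"twist": 0},{"translation": [0,0,0],"twist": 0}])

```text
time: 13.0
ee_pos: [0.5977, 0.1351, 0.2249]
eef_rot: [-0.707, -0.0, -0.0, 0.707]
ft_force: [0.6, 0.5, -3.5]
width: 0.0104
```

```bash
python3 - <<'E'
from ov import *
F=[]
s=camera("side")
for i in range(4):
    camera("top");r=read_state();F.append(np.r_[r["ft_force"],r["torque"]])
print(np.mean(F,0).round(2),r["ee_pos"],r["width"])
o=[.598,.105,.244-.145]
overlay(s,o,0,"pics/o_s3.png",(190,180,330,320),4,(.599,.105,.237))
crop(s["img"],190,180,330,320,4,"pics/s8.png")
cv2.imwrite('pics/p8.png',cv2.resize(np.hstack([cv2.imread('pics/s8.png'),cv2.imread('pics/o_s3.png')]),None,fx=.71,fy=.71))
E
```

```text
[-0.08  0.44 -3.2   0.09 -0.1  -0.01] [0.59770233 0.13504755 0.22491856] 0.010482356476169075
```

View pics/p8.png

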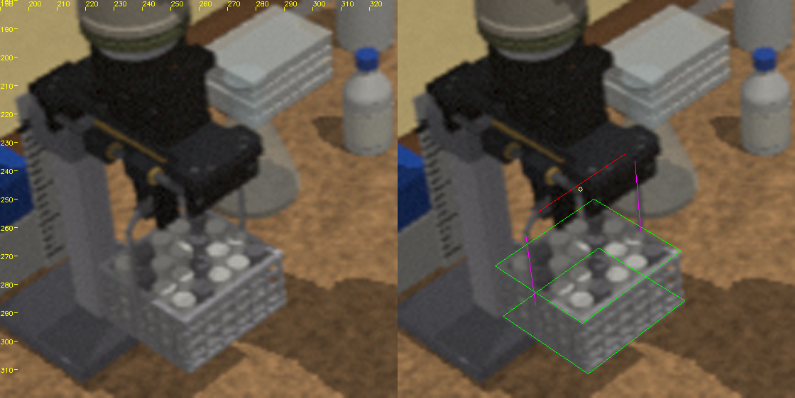

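The hook has not moved and the bar should be about 7 mm above the seat. I'll lower slowly at 20 mm/s and watch the force.

>>> jog_arm(commands=[{"translation": [0,0,-1],"twist": 0},{"translation": [0,0,-2],"twist": 0},{"translation": [0,0,-2],"twist": 0},{"translation": [0,0,-2],"twist": 0},{"translation": [0,0,-2],"twist": 0},{"translation": [0,0,-2],"twist": 0},{"translation": [0,0,-2],"twist": 0},{"translation": [0,0,-2],"twist": 0},{"translation": [0,0,-2],"twist": 0},{"translation": [0,0,-1],"twist": 0},{"translation": [0,0,0],"twist": 0}])

```text
time: 14.35
ee_pos: [0.5977, 0.135, 0.2067]
eef_rot: [-0.707, -0.0, -0.0, 0.707]
ft_force: [1.1, 0.2, -2.0]
width: 0.0104
```

```bash
python3 - <<'E'
from ov import *
F=[]
s=camera("side")
for i in range(6):
    camera("top");r=read_state();F.append(np.r_[r["ft_force"],r["torque"]])
print(np.mean(F,0).round(2),r["ee_pos"],r["width"])
o=[.598,.105,.226-.145]
overlay(s,o,0,"pics/o_s3.png",(190,180,330,320),4,(.599,.105,.226))
crop(s["img"],190,180,330,320,4,"pics/s8.png")
cv2.imwrite('pics/p9.png',cv2.resize(np.hstack([cv2.imread('pics/s8.png'),cv2.imread('pics/o_s3.png')]),None,fx=.71,fy=.71))
E
```

```text
[ 0.37  0.2  -2.4   0.05 -0.23  0.04] [0.59767911 0.13505025 0.20686155] 0.010421052674582718
```

View pics/p9.png

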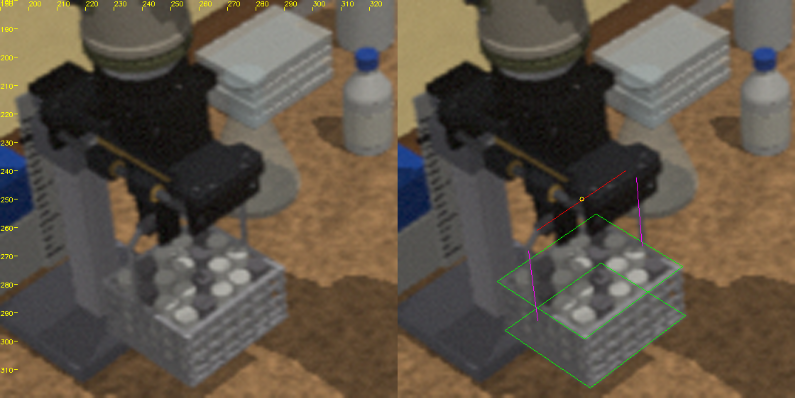

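The load is moving onto the hook as expected: 11 mm of sink has taken off about 1.1 N. I'll keep lowering.

>>> jog_arm(commands=[{"translation": [0,0,-1],"twist": 0},{"translation": [0,0,-2],"twist": 0},{"translation": [0,0,-2],"twist": 0},{"translation": [0,0,-2],"twist": 0},{"translation": [0,0,-2],"twist": 0},{"translation": [0,0,-2],"twist": 0},{"translation": [0,0,-2],"twist": 0},{"translation": [0,0,-2],"twist": 0},{"translation": [0,0,-2],"twist": 0},{"translation": [0,0,-2],"twist": 0},{"translation": [0,0,-1],"twist": 0},{"translation": [0,0,0],"twist": 0}])

```text
time: 15.9
ee_pos: [0.5977, 0.135, 0.1867]
eef_rot: [-0.707, -0.0, -0.0, 0.707]
ft_force: [2.0, 0.3, 0.2]
width: 0.0103
```

```bash
cat > m.py <<'E'
from ov import *
F=[]
s=camera("side")
for i in range(15):
    camera("top");r=read_state();F.append(np.r_[r["ft_force"],r["torque"]])
print(r["time"],np.mean(F,0).round(2),np.std(F,0).round(2),r["ee_pos"],r["width"])
crop(s["img"],190,180,330,320,4,"pics/s10.png")
E
python3 m.py
```

```text
16.7 [ 1.48  0.27 -0.49  0.03 -0.4   0.06] [0.55 0.45 0.49 0.04 0.03 0.03] [0.597671   0.1350371  0.18680121] 0.010353566783093819
```

View pics/s10.png

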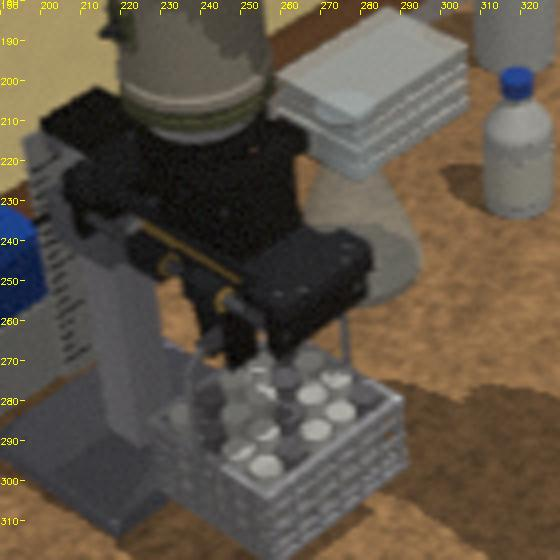

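The vertical load has almost all been transferred, with -0.5 N left. A +x force of 1.5 N shows the saddle's tip-side flank pushing the bar toward the column, so I'll ease +x and go down a bit more.

>>> jog_arm(commands=[{"translation": [0.5,0,-0.5],"twist": 0},{"translation": [0.5,0,-0.5],"twist": 0},{"translation": [0.5,0,-0.5],"twist": 0},{"translation": [0.5,0,-0.5],"twist": 0},{"translation": [0,0,0],"twist": 0},{"translation": [0,0,0],"twist": 0}])

```text
time: 17.3
ee_pos: [0.5993, 0.135, 0.1846]
eef_rot: [0.707, -0.0, -0.0, -0.707]
ft_force: [-2.1, 0.1, 0.4]
width: 0.0104
```

```bash
python3 m.py
```

```text
18.1 [-2.91 -0.51 -0.24 -0.11  0.58 -0.06] [0.62 0.46 0.48 0.02 0.11 0.03] [0.59951865 0.13501508 0.18473489] 0.010144692412067632
```

The x force changed sign, so the centre is about 1.3 mm back.

>>> jog_arm(commands=[{"translation": [-0.5,0,-0.5],"twist": 0},{"translation": [-0.5,0,-0.5],"twist": 0},{"translation": [-0.3,0,-0.5],"twist": 0},{"translation": [0,0,0],"twist": 0},{"translation": [0,0,0],"twist": 0}])

```text
time: 18.6
ee_pos: [0.599, 0.135, 0.1836]
eef_rot: [-0.707, -0.001, -0.001, 0.707]
ft_force: [4.1, -0.3, -0.6]
width: 0.0104
```

```bash
python3 m.py
```

```text
19.4 [ 5.34  0.11 -0.01 -0.   -1.24  0.13] [0.42 0.56 0.45 0.03 0.04 0.04] [0.59886463 0.13501216 0.18351926] 0.010170728183680141
```

>>> jog_arm(commands=[{"translation": [0.4,0,0],"twist": 0},{"translation": [0.4,0,0],"twist": 0},{"translation": [0,0,0],"twist": 0},{"translation": [0,0,0],"twist": 0}])

```text
time: 19.8
ee_pos: [0.599, 0.1351, 0.1831]
eef_rot: [0.707, -0.0, -0.0, -0.707]
ft_force: [2.6, -0.3, -0.5]
width: 0.0104
```

```bash
python3 m.py; python3 - <<'E'
from ov import *
s=camera("side")
overlay(s,[.599,.105,.2025-.145],0,"pics/o11.png",(190,180,330,320),5,(.599,.105,.2025))
crop(s["img"],190,180,330,320,5,"pics/s11.png")
E
```

```text
20.6 [ 1.39 -0.09 -0.12 -0.05 -0.42  0.04] [0.66 0.5  0.5  0.03 0.07 0.03] [0.59901067 0.13503847 0.18322638] 0.01004153800872705
```

View pics/o11.png

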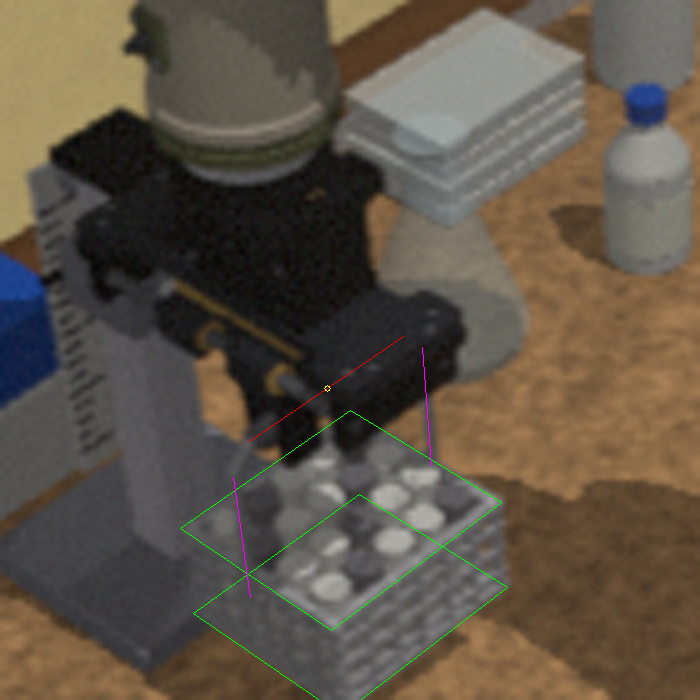

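View pics/s11.png

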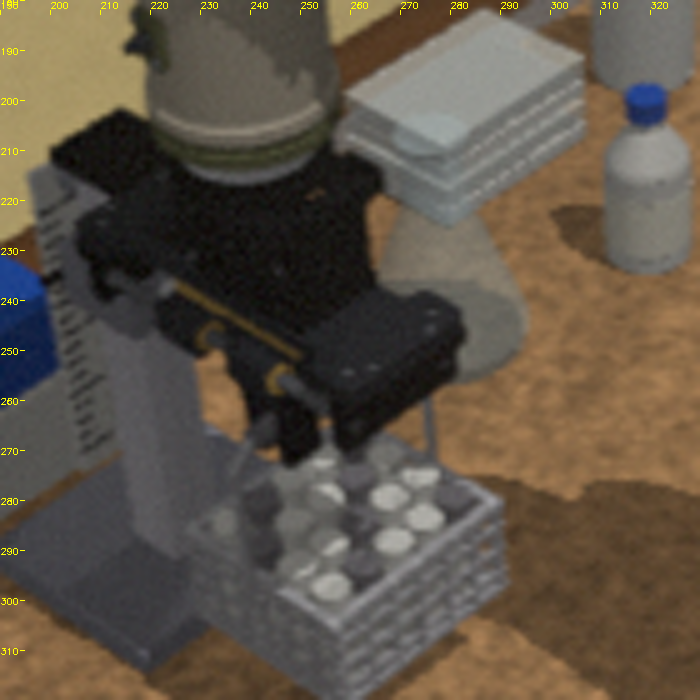

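The basket hangs at the predicted place, the carriage has sunk, and the remaining forces are small (Fz -0.1 N, Fx 1.4 N). I'll ease the grip in steps.

>>> jog_arm(commands=[{"translation": [0,0,0],"twist": 0},{"translation": [0,0,0],"twist": 0}], grip=1, grip_force=25)

```text
time: 20.85
ee_pos: [0.5991, 0.1351, 0.1833]
eef_rot: [-0.707, -0.0, 0.0, 0.707]
ft_force: [0.6, -1.0, -0.9]
width: 0.0113
```

>>> jog_arm(commands=[{"translation": [0,0,0],"twist": 0},{"translation": [0,0,0],"twist": 0},{"translation": [0,0,0],"twist": 0}], grip=1, grip_force=8)

```text
time: 21.15
ee_pos: [0.5991, 0.135, 0.1833]
eef_rot: [-0.707, -0.0, 0.0, 0.707]
ft_force: [0.9, -0.4, 0.1]
width: 0.0119
```

>>> jog_arm(commands=[{"translation": [0,0,0],"twist": 0},{"translation": [0,0,0],"twist": 0},{"translation": [0,0,0],"twist": 0},{"translation": [0,0,0],"twist": 0}], grip=1, grip_force=3)

```text
time: 21.55
ee_pos: [0.5991, 0.1351, 0.1833]
eef_rot: [-0.707, -0.0, 0.0, 0.707]
ft_force: [1.0, -0.4, -0.6]
width: 0.012
```

```bash
python3 m.py
```

```text
22.35 [ 0.18 -0.13  0.08 -0.03 -0.14  0.02] [0.56 0.56 0.45 0.02 0.03 0.03] [0.59910801 0.13504129 0.18326909] 0.01172756671751991
```

View pics/s10.png

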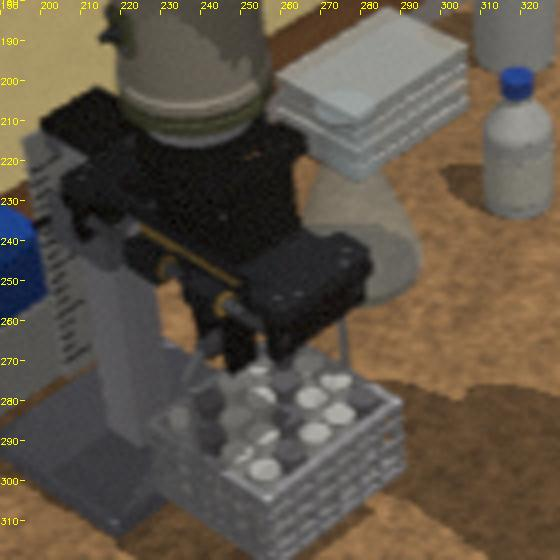

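All forces are now about zero and the basket is still. I'll open.

>>> jog_arm(commands=[{"translation": [0,0,0],"twist": 0},{"translation": [0,0,0],"twist": 0},{"translation": [0,0,0],"twist": 0},{"translation": [0,0,0],"twist": 0},{"translation": [0,0,0],"twist": 0},{"translation": [0,0,0],"twist": 0},{"translation": [0,0,0],"twist": 0},{"translation": [0,0,0],"twist": 0}], grip=0.4)

```text
time: 23.15
ee_pos: [0.5991, 0.135, 0.1832]
eef_rot: [0.707, 0.0, 0.0, -0.707]
ft_force: [-0.9, -0.4, -1.3]
width: 0.0521
```

```bash
python3 m.py
```

```text
23.95 [-0.    0.26 -0.08 -0.03 -0.1  -0.01] [0.52 0.59 0.48 0.02 0.03 0.02] [0.59914624 0.1350272  0.18330093] 0.05194377355138773
```

View pics/s10.png

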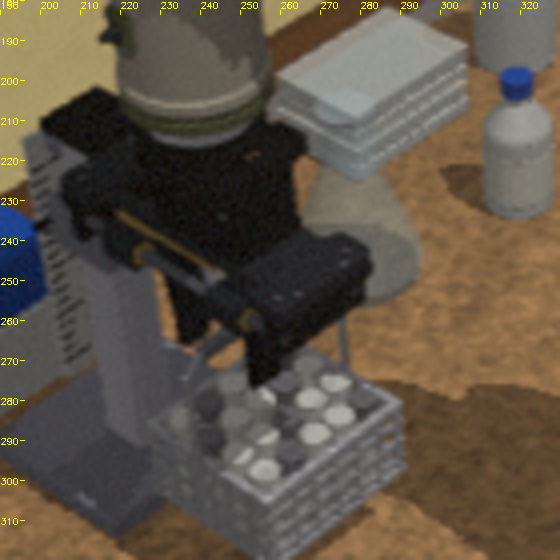

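The basket hangs free and still, and the fingers are clear of the bar. I'll retract straight up and then away.

>>> jog_arm(commands=[{"translation": [0,0,3],"twist": 0},{"translation": [0,0,6],"twist": 0},{"translation": [0,0,10],"twist": 0},{"translation": [0,0,15],"twist": 0},{"translation": [0,0,15],"twist": 0},{"translation": [0,0,15],"twist": 0},{"translation": [0,0,15],"twist": 0},{"translation": [0,0,15],"twist": 0},{"translation": [0,0,15],"twist": 0},{"translation": [0,0,15],"twist": 0},{"translation": [-15,0,10],"twist": 0},{"translation": [-20,0,0],"twist": 0},{"translation": [-20,0,0],"twist": 0},{"translation": [-20,0,0],"twist": 0},{"translation": [-20,-20,0],"twist": 0},{"translation": [-20,-20,0],"twist": 0},{"translation": [0,-30,0],"twist": 0},{"translation": [0,-30,0],"twist": 0},{"translation": [0,-30,0],"twist": 0},{"translation": [0,-30,0],"twist": 0}])

```text
time: 25.95
ee_pos: [0.484, -0.026, 0.3181]
eef_rot: [0.707, 0.0, 0.0, -0.707]
ft_force: [0.2, 0.1, -0.7]
width: 0.0523
```

```bash
python3 - <<'E'
from ov import *
t=camera("top")
for i in range(15):s=camera("side")
r=read_state();print(r["time"],r["ee_pos"],np.abs(r["joint_vel"]).max(),r["ft_force"])
z=.237-.034
overlay(s,[.599,.105,z-.145],0,"pics/o12.png",(180,180,320,320),4,(.599,.105,z))
crop(s["img"],180,180,320,320,4,"pics/s12.png")
cv2.imwrite('pics/p12.png',cv2.resize(np.hstack([cv2.imread('pics/s12.png'),cv2.imread('pics/o12.png')]),None,fx=.71,fy=.71))
cv2.imwrite('pics/s12f.png',s["img"][:,:,::-1]);crop(t["img"],130,100,440,350,2,"pics/t12.png")
E
```

```text
26.75 [ 0.48412326 -0.0248937   0.31727059] 0.0025904986290625556 [ 0.38394632  0.67442784 -0.2098105 ]
```

View pics/p12.png

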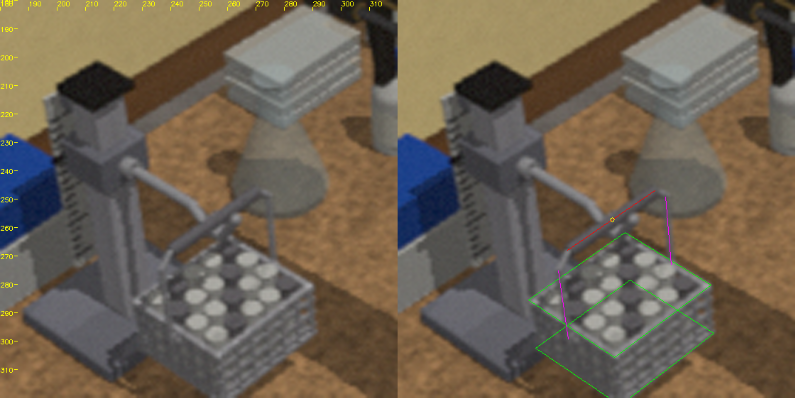

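View pics/s12f.png

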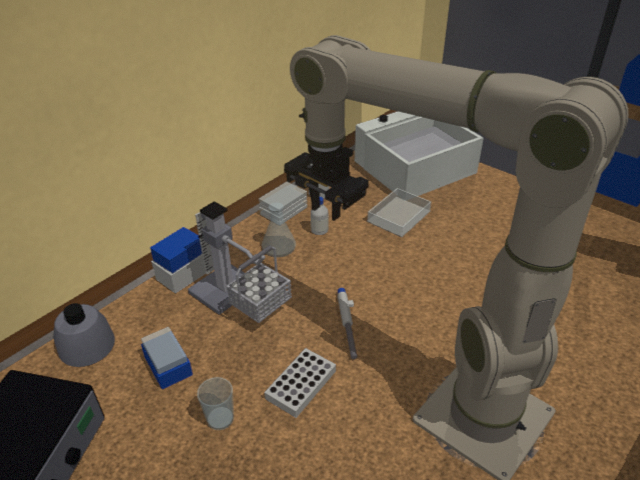

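The bar lies across the dip near (250,255) and fits the model at 34 mm of sink. The basket is level with its underside about 58 mm up, and the other things are where they were. I'll check quickly that it is still, then hand in.

```bash
python3 - <<'E'
from h import *
a=camera("side")["img"].astype(float)
for i in range(8):b=camera("side")["img"].astype(float)
d=np.abs(a-b)[220:325,210:300].mean();print("diff basket",d,"ref",np.abs(a-b)[350:450,500:600].mean())
if d<8: print(close_job())
E
```

```text
diff basket 1.815978835978836 ref 1.7864333333333333
the job is handed in; nothing more can be done
None
```

The basket is hanging by its bail bar in the hook's dip, and the job is handed in at about 27 s. No verdict was reported.

**What I did:**
- I gripped the bar about 30 mm to its +y side and swung the bail upright with a light grip. Then I lifted the basket, turned it square to the hook and passed the bail over the tip.
- I lowered it at about 20 mm/s until the wrist carried almost nothing, eased the grip in steps, opened the gripper and backed away.

**Last checks:**
- **Seating:** the overlay puts the bar at the seat point. The hook has sunk about 34 mm, which fits a weight of roughly 0.35 kg.
- **Hang:** the basket looks level, with its underside about 58 mm above the bench.
- **Stillness:** two pictures about 0.4 s apart differed only by camera noise.
- **Bystanders:** they look unmoved in the last side picture; I did not measure their positions.

**What went less smoothly:**
- **Refused calls:** my first two calls to go down and grip were refused because the rows lacked a twist value, and nothing moved.
- **Sideways force:** the hook's saddle pushed on the held bar with up to 5 N. It was about 1.4 N after small x corrections and near zero after easing the grip.
- **Hook speed:** I could not measure it. I only know it from how slowly the arm moved.

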